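Wedge a row of tube racks tight on an orbital shaker

ROBOT

A 6-joint arm with a two-finger parallel gripper is mounted at the origin on a cart in front of the work surface, level with it; the furniture and walls round the work are solid. World frame = base frame: x ahead of the robot, y to its left, z up, the work surface at z = 0. Lengths are in m, angles in degrees, forces in N, time in s.
With the tool pointing down it reaches from about 0.3 to 0.75 m from the base axis. Payload 8.5 kg.
Tool frame: the origin (TCP) lies on the mounting face of the last link; the fingertips stand 173 mm ahead of it and the grasp point (between the pads) lies 155 mm ahead of it (env.tips_ahead is the distance from the TCP to the fingertips, in m); z points along the fingers, x is the direction in which the jaws open and shut, and the axes are right-handed (so a half turn about z gives the same grasp; the last joint's range is limited). The gripper opens to 85 mm and grips with 20 to 120 N. Pads are 22 mm wide; open, the fingers measure 114 mm over their backs; the gripper's body (76 mm by 85 mm) begins 54 mm behind the grasp point. The pads swing forward as they close: fully open they stand 13 mm farther back than shut.
Start: joints at [-78.054, 21.807, 74.336, -0, 83.858, -12.336], TCP at [0.226, -0.501, 0.405] pointing down, gripper open.
Joint ranges: [-178.18, 178.18], [-50.72, 133.34], [12.68, 142.11], [-81.47, 261.47], [9.98, 163.14], [-165.26, 165.26]. Speed limits (degrees/s): [136.94, 136.94, 180, 180, 180, 180].

INTERFACE

Orientations are given as a 3x3 rotation matrix whose columns are the frame's x, y, z axes.
In Python, from rig import env gives the robot as it stands. The module is installed in compiled form; this text tells all that it offers.
- The arm moves only by the tool step_arm, never from a script. Its argument "increments" is a list of rows, each an object of numbers: "x", "y", "z": the shift along the tool's x, y, z in cm; "wx", "wy", "wz": the turn, a rotation vector about the tool's x, y, z in rad; "gripper": the finger opening in cm, from 0 to 8.54. A call has 1 to 20 rows; each row shifts and turns the commanded pose from where the row before left it, along the tool's axes as they then stand; what a row does not reach is not made up. A row lasts 1/10 s, in which the tool goes at most 50 mm and 8.59 degrees, less where a joint would pass 70% of its speed; a pose out of reach is approached as far as the arm can. A call with a gripper value outside its range is refused whole. The fingers move at their own pace and stop on an object; "newtons" is the grip in N (left out, the last holds). Time passes only in rows, so rows that do not move let the fingers close. It gives the time, the measured TCP pose, the force and the opening at its end, in the units of the state.
- env.observe(): the state, without advancing time (a new reading comes with each control period).
- env.get_image(name): name is "side" or "top" or "wrist"; returns a dict with "color" (420x560x3 uint8, blue, green, red), "camera_matrix" (3x3 intrinsics, pixels), "distortion" ([k1, k2, p1, p2, k3] as OpenCV has them; the pictures are not rectified), "rvec" (rotation vector, rad) and "tvec" (3), from world to camera coordinates, as OpenCV has them. Camera axes: x right, y down, z forward; pixel columns grow to the right and rows downward; lengths in m; the calibration is good to about 2 mm. A picture is of the moment at which its call begins. There is no depth.
- env.close_job(): hands the job in, once; it reports no verdict.
The state is a dict: "time_s": time; "q": joint angles; "qvel": joint speeds; "joint_efforts": joint torques, N m; "position": TCP position; "tool_rot": TCP orientation; "ft_force": force on the tool from outside, world axes, zero at the start; "wrist_torque": the same for the moment, N m; "grip_width": finger opening in m.
Only numpy, scipy, OpenCV 4.12 (cv2) and the standard library are available. Lean on these libraries where they do the work, as an engineer would, in place of code of your own. Each camera call takes 0.05 s, during which the arm holds its last target. There are 200 camera calls.

TASK

The sample racks must not rattle when the shaker runs: slide the rack that sticks out fully home against the end stop, in line with its neighbours, and drive the wedge along its rail until the whole row is locked tight against the fence and stays so when you let go. All racks stay standing on the platform and the wedge lies flat; do not disturb the bottle, pot, dish and carton near it.

Things in the scene. Friction and masses are not known exactly. Their poses are not given: they have to be found in the camera images.
- shaker: fixed bench-top shaker; origin on the bench under its centre, x to its rear, y to its left, z up. Platform 248 mm (x) by 280 mm (y), rubber top at z = 76 mm. Metal rails 30 mm high on it: fence (rear), end_stop (-y end, inner face at y = -124 mm), taper_rail (front). The +y end is open: racks and wedge slide in there toward -y. Friction 0.5 to 0.7, of the slick wedge about 0.2
- row_home (a point): point on the platform's top, axes as the shaker's, under the middle of the packed row: a rack home against the end stop has its centre within 4 mm of it in y; packed tight the racks lie at x = 58, 0 and -58 mm from it and their left ends at y = +98 mm
- rack_a_mid (a point): centre, half-way up, of one of three like plastic tube racks: 58 mm wide (x), 196 mm long (y), 76 mm high, 84 mm over the tube caps in it, 0.15 to 0.31 kg. They stand side by side on the platform, y along the shaker's y, a few mm apart, in any order; the middle one sticks out 45 to 70 mm toward +y
- rack_b_mid (a point): centre, half-way up, of one of three like plastic tube racks: 58 mm wide (x), 196 mm long (y), 76 mm high, 84 mm over the tube caps in it, 0.15 to 0.31 kg. They stand side by side on the platform, y along the shaker's y, a few mm apart, in any order; the middle one sticks out 45 to 70 mm toward +y
- rack_c_mid (a point): centre, half-way up, of one of three like plastic tube racks: 58 mm wide (x), 196 mm long (y), 76 mm high, 84 mm over the tube caps in it, 0.15 to 0.31 kg. They stand side by side on the platform, y along the shaker's y, a few mm apart, in any order; the middle one sticks out 45 to 70 mm toward +y
- wedge: grey plastic wedge lying loose between row and taper_rail, 34 mm high, y = -65 (12 mm thick) to 65 mm (28 mm), 0.12 to 0.2 kg; origin at its underside, mid-length. Its y axis and straight face (x = -10 mm) lie along the rail, the other face along the racks. Pushed 45 to 75 mm along the rail (its -y) it jams, about 56 mm in y from row_home; 12 to 18 N sets it; it holds by itself
- wedge_head (a point): middle of the flat end face of the wedge's thick end, 26 mm wide (x), 46 mm high, looking to the wedge's +y, square to the rail; 25 mm above the platform, 68 mm from the wedge's origin. Axes as the wedge's. Tight, it is still about 25 mm proud of the racks' left ends
- fence: straight metal rail along the platform's rear, 12 x 250 x 30 mm high, fixed; its inner face is 87 mm behind row_home. The tight row presses on it
- taper_rail: metal rail along the platform's front, 12 x 146 x 30 mm high, fixed at an angle (1 in 8, 7 degrees): its y axis is the direction in which the wedge travels; the gap to the row narrows toward -y.
- media_bottle: bystander: blue-capped bottle, 69 mm across, 129 mm high, on the right-hand grey mat (30 mm above the bench); origin at its underside
- petri_0: bystander: petri dish, 58 mm across, 13 mm high, on the grey mat (30 mm above the bench) left of the shaker
- sample_pot: bystander: lidded pot, 46 mm across, 57 mm high, on the grey mat (30 mm above the bench) left of the shaker
- wipes_box: bystander: carton 62 x 105 x 82 mm, standing on the grey mat (30 mm above the bench) left of the shaker

How it is judged:
By the outcome, as a careful person would: the job done as asked, in the order asked, and still so for the second after the job is handed in, with the robot touching nothing.
It also fails if it takes over 40 s, if anything falls off the work surface, if the arm or the gripper's body presses on something with over 40 N, if the wrist force passes 120 N, or if a joint passes its speed limit or range.

## Working session

There is one attempt and no reset: what is moved stays moved. The work goes in short steps, Python scripts to look and compute and a tool call to move; the robot and the scene stay as the last step left them, time stands still between calls to the robot, and variables do not carry over. Pictures are saved under pics/ and viewed, about 8 in all and at most 12, crops included, and the job is handed in when it is done.

Besides the shell and the picture viewer there is one more tool, called after ">>>" as name(argument=value, ...) on one line, values as JSON. step_arm: Moves the arm, as the interface text tells. Its arguments: {"type":"object","properties":{"increments":{"type":"array"},"newtons":{"type":"number"}},"required":["increments"]}

```bash
mkdir -p pics; cat > h.py <<'E'
import cv2,numpy as np,pickle,sys
from rig import env
def snap(n,f):
    d=env.get_image(n); cv2.imwrite(f'pics/{f}.png',d['color']); pickle.dump(d,open(f'pics/{f}.pkl','wb')); return d
def load(f): return pickle.load(open(f'pics/{f}.pkl','rb'))
def ray(d,uv):
    p=cv2.undistortPoints(np.array([[uv]],float),np.array(d['camera_matrix']),np.array(d['distortion'])).ravel()
    R=cv2.Rodrigues(np.array(d['rvec'],float))[0]; c=-R.T@np.array(d['tvec'],float).ravel()
    return c,R.T@np.array([p[0],p[1],1])
def onz(d,uv,z):
    c,r=ray(d,uv); return c+r*(z-c[2])/r[2]
def proj(d,P): return cv2.projectPoints(np.array(P,float).reshape(-1,3),np.array(d['rvec'],float),np.array(d['tvec'],float),np.array(d['camera_matrix']),np.array(d['distortion']))[0].reshape(-1,2)
E
python3 - <<'E'
from h import *
a=snap('top','t0')['color'];b=snap('side','s0')['color']
print(env.observe()); 
for f in('t0','s0'):
  print(ray(load(f),(280,210)))
cv2.imwrite('pics/t0b.png',cv2.resize(a,(800,600),interpolation=cv2.INTER_CUBIC))
cv2.imwrite('pics/s0b.png',cv2.resize(b,(800,600),interpolation=cv2.INTER_CUBIC))
E
```

```text
{'time_s': 0.1, 'q': array([-7.80527378e+01,  2.18368795e+01,  7.43787890e+01, -8.66241036e-04,
        8.38578202e+01, -1.23369543e+01]), 'qvel': array([-0.13452457, -0.12263447, -0.07197684,  0.08209897,  0.04234193,
        0.01162475]), 'joint_efforts': array([ 3.11223252e-03, -4.49221480e+01, -2.31656331e+01, -2.26752063e-04,
        3.65390864e-03,  6.81469771e-06]), 'position': array([ 0.22617254, -0.50129919,  0.40418527]), 'tool_rot': array([[ 4.11264581e-01, -9.11515971e-01, -2.80223223e-04],
       [-9.11515149e-01, -4.11264595e-01,  1.25172518e-03],
       [-1.25621338e-03, -2.59362518e-04, -9.99999177e-01]]), 'ft_force': array([-0.52567808, -0.05872242, -0.78423226]), 'wrist_torque': array([-0.03104249,  0.02051471, -0.03864855]), 'grip_width': 0.08519578181878876}
(array([ 0.26029115, -0.15078589,  1.46337947]), array([ 2.06920940e-01,  3.58154609e-04, -9.78381998e-01]))
(array([0.05638618, 0.54234066, 0.78817687]), array([ 0.45518053, -0.63452972, -0.62478595]))
```

View pics/t0b.png

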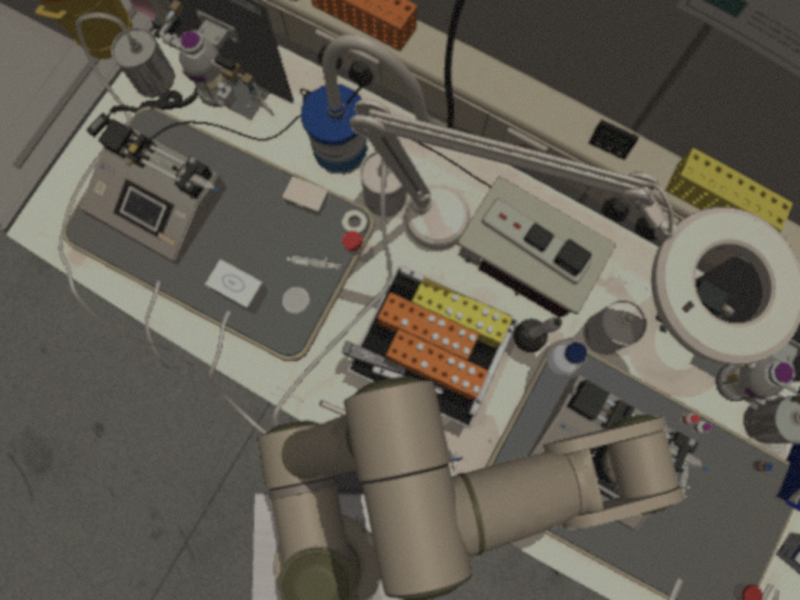

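View pics/s0b.png

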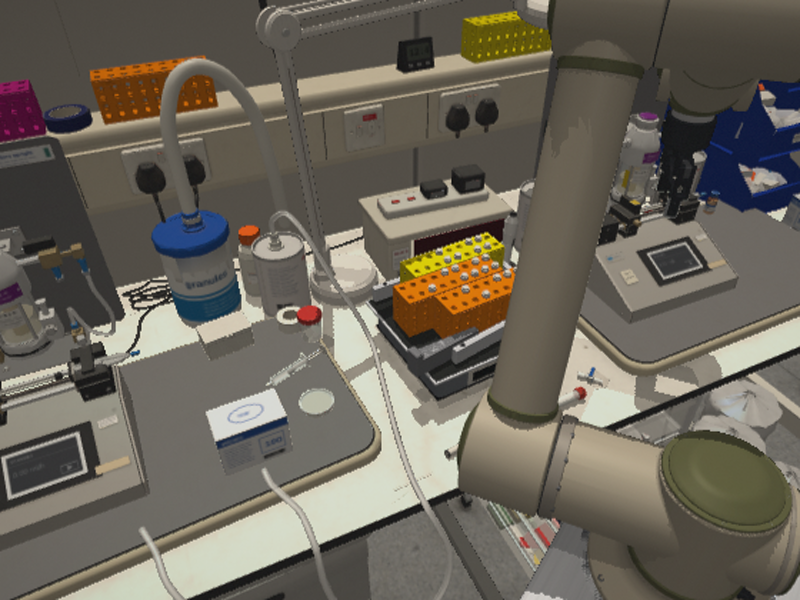

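The top view shows the shaker near (430,345) of 800 px, turned about 25°: yellow rack at the fence, two orange in front, the middle one out to the left, wedge at (365,357). Next I'll view an enlargement.

```bash
python3 - <<'E'
from h import *
a=load('t0')['color'];b=load('s0')['color']
A=cv2.resize(a[180:300,235:375],None,fx=5.7,fy=5,interpolation=cv2.INTER_CUBIC)
A=cv2.resize(a[180:300,230:380],None,fx=5,fy=5,interpolation=cv2.INTER_CUBIC)
B=cv2.resize(b[155:285,255:380],None,fx=4.5,fy=4.5,interpolation=cv2.INTER_CUBIC)
cv2.imwrite('pics/tc.png',np.clip(A*1.5,0,255));cv2.imwrite('pics/sc.png',np.clip(B*1.5,0,255))
E
```

```text
[ WARN:0@0.350] global loadsave.cpp:1063 imwrite_ Unsupported depth image for selected encoder is fallbacked to CV_8U.
```

View pics/tc.png

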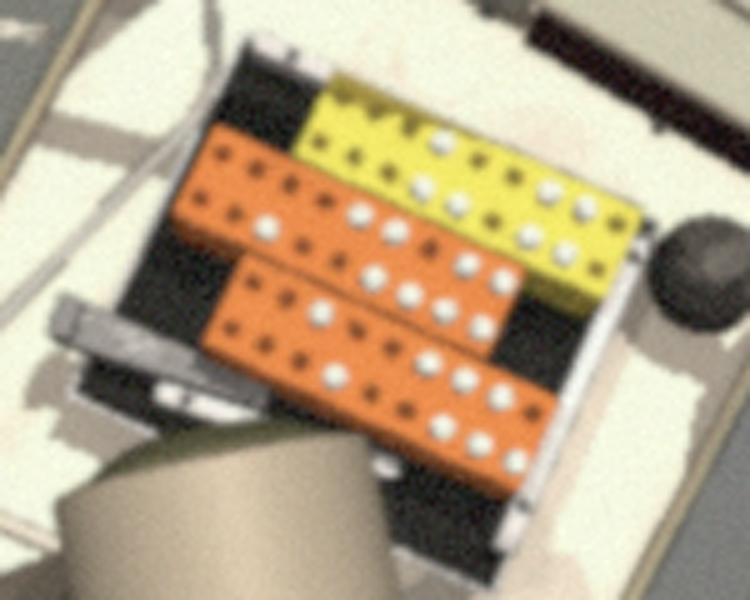

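View pics/sc.png

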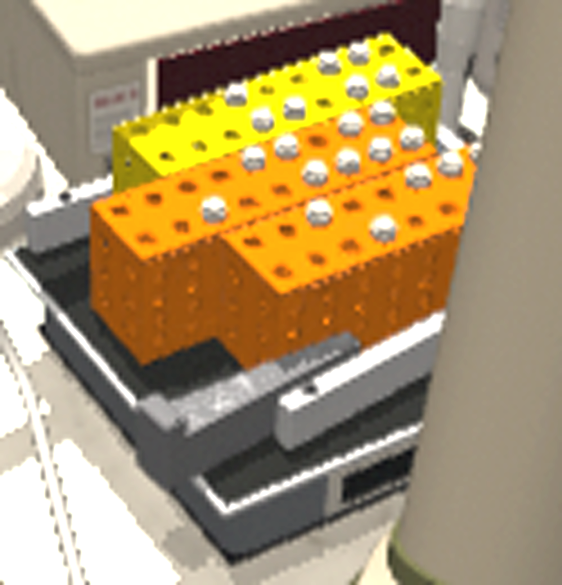

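The crops show the rack tops cleanly: middle rack top corners (218,125), (172,215), (525,270) and (490,358) in the 5x crop. The wedge head is at about (62,315), clear of the rail's left end.

```bash
python3 - <<'E'
from h import *
d=load('t0');s=load('s0')
f=lambda p,z:onz(d,(230+p[0]/5,180+p[1]/5),z)
g=lambda p,z:onz(s,(255+p[0]/4.5,155+p[1]/4.5),z)
R={'y':[(335,75),(295,155),(645,205),(608,300)],'m':[(218,125),(172,215),(525,270),(490,358)],'f':[(243,255),(205,345),(557,400),(517,492)]}
for k,v in R.items():
  P=np.array([f(p,.152)[:2] for p in v]); c=P.mean(0); yv=(P[0]-P[2]+P[1]-P[3])/2; print(k,c.round(4),'len',np.linalg.norm(yv).round(4),'wid',np.linalg.norm((P[0]-P[1]+P[2]-P[3])/2).round(4),'yaw',np.degrees(np.arctan2(yv[1],yv[0]))-90)
P=[f(p,.076) for p in [(248,40),(78,390),(490,585)]];print('plat',np.round(P,4),np.linalg.norm(P[0]-P[1]),np.linalg.norm(P[1]-P[2]))
print('wedge head top corners',[f(p,.124).round(4) for p in [(75,296),(52,334)]], 'side',[g(p,.124).round(4) for p in [(137,402),(172,428)]])
print('side mid',[g(p,.152).round(4) for p in [(92,207),(147,260)]],'front',[g(p,.152).round(4) for p in [(220,235),(283,293)]])
E
```

```text
y [ 0.5187 -0.2755] len 0.1932 wid 0.0556 yaw -24.183163420141327
m [ 0.485  -0.2073] len 0.1944 wid 0.0561 yaw -24.965075552882183
f [ 0.4107 -0.2233] len 0.1928 wid 0.0557 yaw -25.07583708741285
plat [[ 0.6221 -0.1488  0.076 ]
 [ 0.4085 -0.0492  0.076 ]
 [ 0.2951 -0.2909  0.076 ]] 0.23568772946418512 0.2670210787254854
wedge head top corners [array([ 0.4575, -0.0501,  0.124 ]), array([ 0.4355, -0.0373,  0.124 ])] side [array([ 0.4581, -0.0373,  0.124 ]), array([ 0.4331, -0.0318,  0.124 ])]
side mid [array([ 0.5495, -0.1263,  0.152 ]), array([ 0.4988, -0.1055,  0.152 ])] front [array([ 0.4787, -0.1452,  0.152 ]), array([ 0.4258, -0.123 ,  0.152 ])]
```

```bash
python3 - <<'E'
from h import *
d=load('t0');s=load('s0')
for p in [(390,265),(375,310),(340,350),(310,382),(283,410)]:
  u=(p[0]*.7,p[1]*.7)
  print(p,[(z,onz(d,u,z)[:2].round(3).tolist(),(proj(s,onz(d,u,z))[0]/.7).round(0).tolist()) for z in (.0,.1,.2,.3,.4)])
E
```

```text
(390, 265) [(0.0, [0.65, -0.127], [353.0, 331.0]), (0.1, [0.624, -0.129], [362.0, 295.0]), (0.2, [0.597, -0.131], [372.0, 254.0]), (0.3, [0.57, -0.132], [384.0, 207.0]), (0.4, [0.544, -0.134], [397.0, 152.0])]
(375, 310) [(0.0, [0.547, -0.095], [386.0, 362.0]), (0.1, [0.527, -0.099], [395.0, 323.0]), (0.2, [0.508, -0.103], [405.0, 280.0]), (0.3, [0.488, -0.106], [417.0, 230.0]), (0.4, [0.469, -0.11], [431.0, 171.0])]
(340, 350) [(0.0, [0.457, -0.019], [402.0, 409.0]), (0.1, [0.444, -0.028], [412.0, 367.0]), (0.2, [0.43, -0.037], [423.0, 319.0]), (0.3, [0.417, -0.046], [436.0, 264.0]), (0.4, [0.403, -0.055], [451.0, 201.0])]
(310, 382) [(0.0, [0.387, 0.045], [415.0, 453.0]), (0.1, [0.378, 0.032], [426.0, 408.0]), (0.2, [0.369, 0.018], [438.0, 357.0]), (0.3, [0.361, 0.005], [451.0, 297.0]), (0.4, [0.352, -0.009], [467.0, 229.0])]
(283, 410) [(0.0, [0.326, 0.102], [428.0, 499.0]), (0.1, [0.321, 0.085], [439.0, 450.0]), (0.2, [0.317, 0.068], [451.0, 395.0]), (0.3, [0.312, 0.05], [466.0, 331.0]), (0.4, [0.308, 0.033], [482.0, 257.0])]
```

>>> step_arm(increments=[{"wz": -0.142, "gripper": 0}, {"wz": -0.142}, {"wz": -0.142}, {"wz": -0.142}, {"wz": -0.142}, {"x": 0.8, "y": -4}, {"x": 0.8, "y": -4}, {"x": 0.8, "y": -4}, {"x": 0.8, "y": -4}, {"x": 0.8, "y": -4}, {"x": 0.8, "y": -4}, {"x": 0.8, "y": -4}, {"x": 0.8, "y": -4}, {"x": 0.8, "y": -4}, {"x": 0.8, "y": -4}, {"x": 0.8, "y": -4}, {"x": 0.8, "y": -4}, {"x": 0.8, "y": -4}, {"x": 0.6, "y": -1.4}, {}], newtons=60)

```text
invalid input at $.increments[0]: expected keys x, y, z, wx, wy, wz, gripper
```

```bash
python3 - <<'E'
from h import *
a=snap('wrist','w1')['color'];b=snap('top','t1')['color']
o=env.observe();print(o['time_s'],o['position'],o['tool_rot'].round(3),o['ft_force'],o['grip_width'],o['q'].round(1))
cv2.imwrite('pics/w1b.png',np.clip(cv2.resize(a,(800,600),interpolation=cv2.INTER_CUBIC)*1.3,0,255).astype('uint8'))
cv2.imwrite('pics/t1c.png',np.clip(cv2.resize(b[180:300,230:380],None,fx=5,fy=5,interpolation=cv2.INTER_CUBIC)*1.4,0,255).astype('uint8'))
E
```

```text
0.2 [ 0.22616567 -0.50131429  0.40435689] [[ 0.411 -0.912 -0.   ]
 [-0.912 -0.411  0.001]
 [-0.001 -0.    -1.   ]] [ 0.21238018  1.04023029 -0.57576306] 0.08525233561421974 [-78.1  21.8  74.4   0.   83.9 -12.3]
```

View pics/w1b.png

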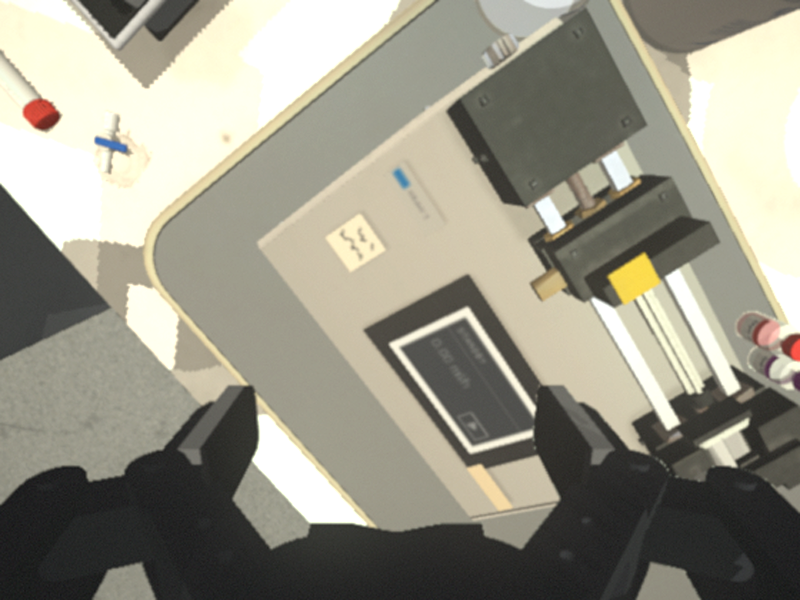

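Nothing moved: the rows need every key. The picture shows only the syringe pump under the start pose.

>>> step_arm(increments=[{"x": 0, "y": 0, "z": 0, "wx": 0, "wy": 0, "wz": -0.142, "gripper": 0}, {"x": 0, "y": 0, "z": 0, "wx": 0, "wy": 0, "wz": -0.142, "gripper": 0}, {"x": 0, "y": 0, "z": 0, "wx": 0, "wy": 0, "wz": -0.142, "gripper": 0}, {"x": 0, "y": 0, "z": 0, "wx": 0, "wy": 0, "wz": -0.142, "gripper": 0}, {"x": 0, "y": 0, "z": 0, "wx": 0, "wy": 0, "wz": -0.142, "gripper": 0}, {"x": 0.8, "y": -4, "z": 0, "wx": 0, "wy": 0, "wz": 0, "gripper": 0}, {"x": 0.8, "y": -4, "z": 0, "wx": 0, "wy": 0, "wz": 0, "gripper": 0}, {"x": 0.8, "y": -4, "z": 0, "wx": 0, "wy": 0, "wz": 0, "gripper": 0}, {"x": 0.8, "y": -4, "z": 0, "wx": 0, "wy": 0, "wz": 0, "gripper": 0}, {"x": 0.8, "y": -4, "z": 0, "wx": 0, "wy": 0, "wz": 0, "gripper": 0}, {"x": 0.8, "y": -4, "z": 0, "wx": 0, "wy": 0, "wz": 0, "gripper": 0}, {"x": 0.8, "y": -4, "z": 0, "wx": 0, "wy": 0, "wz": 0, "gripper": 0}, {"x": 0.8, "y": -4, "z": 0, "wx": 0, "wy": 0, "wz": 0, "gripper": 0}, {"x": 0.8, "y": -4, "z": 0, "wx": 0, "wy": 0, "wz": 0, "gripper": 0}, {"x": 0, "y": 0, "z": 0, "wx": 0, "wy": 0, "wz": 0, "gripper": 0}], newtons=60)

```text
time_s: 1.7
position: [0.4454, -0.2024, 0.4047]
tool_rot: [[0.908, -0.419, 0.0], [-0.419, -0.908, 0.001], [-0.0, -0.001, -1.0]]
ft_force: [-0.7, -0.9, -0.5]
grip_width: -0.0
```

```bash
python3 - <<'E'
from h import *
a=snap('wrist','w2')['color']
o=env.observe();print(o['time_s'],o['position'],o['tool_rot'].round(3),o['ft_force'],o['grip_width'],o['q'].round(1))
cv2.imwrite('pics/w2b.png',np.clip(cv2.resize(a,(800,600),interpolation=cv2.INTER_CUBIC)*1.3,0,255).astype('uint8'))
E
```

```text
1.75 [ 0.444557   -0.20399798  0.4046328 ] [[ 0.908 -0.42  -0.   ]
 [-0.42  -0.908  0.   ]
 [-0.    -0.    -1.   ]] [-0.45759288 -0.61837141  0.56671291] 0.0002289638943859042 [-38.5  15.7  83.6  -0.   80.7 -13.7]
```

View pics/w2b.png

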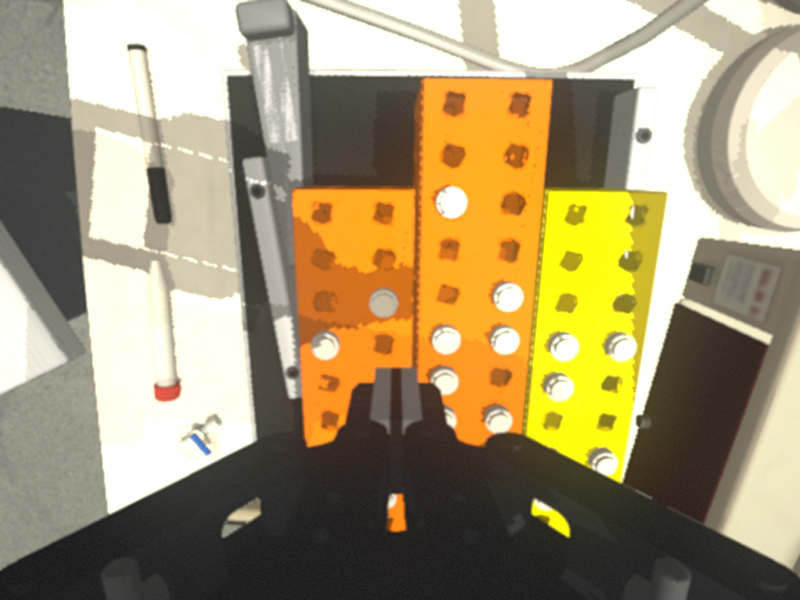

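Closer view: mid rack end edge runs (423,79)–(551,80), the front rack's (294,189)–(414,189), the yellow's (545,192)–(666,193). The wedge head top is at (238..292, 0..33).

```bash
python3 - <<'E'
from h import *
d=load('w2')
c,s=np.cos(np.radians(25)),np.sin(np.radians(25))
L=lambda p:(np.array([p[0]*c-p[1]*s,p[0]*s+p[1]*c])*1000).round(1)
for n,v,z in [('mid',[(423,79),(551,80)],.152),('fr',[(294,189),(414,189),(305,446)],.152),('ye',[(545,192),(666,193)],.152),('head',[(238,3),(290,0),(241,35),(293,30)],.124),('plat',[(229,76),(635,78)],.076),('rail',[(243,160),(265,158),(291,398)],.106),('fence',[(640,88)],.106)]:
  print(n,[(L(onz(d,(p[0]*.7,p[1]*.7),z)),onz(d,(p[0]*.7,p[1]*.7),z)[:2].round(4)) for p in v])
print(L(env.observe()['position']))
E
```

```text
mid [(array([501.1, 116.1]), array([ 0.5032, -0.1065])), (array([557. , 116.2]), array([ 0.5539, -0.1301]))]
fr [(array([442.5,  69.4]), array([ 0.4304, -0.1241])), (array([497.8,  69.5]), array([ 0.4805, -0.1474])), (array([440.8, -64.9]), array([ 0.3721, -0.2452]))]
ye [(array([558.3,  68.5]), array([ 0.535 , -0.1739])), (array([615.1,  68.5]), array([ 0.5865, -0.1979]))]
head [(array([414.4, 154.7]), array([ 0.4409, -0.0349])), (array([439.1, 155.8]), array([ 0.4638, -0.0444])), (array([414.8, 140.9]), array([ 0.4354, -0.0476])), (array([439.9, 142.9]), array([ 0.4591, -0.0564]))]
plat [(array([391.8, 131.8]), array([ 0.4107, -0.0462])), (array([629.9, 131.9]), array([ 0.6266, -0.1466]))]
rail [(array([405.6,  83.6]), array([ 0.403 , -0.0956])), (array([417.8,  84.7]), array([ 0.4144, -0.0998])), (array([423.8, -59.6]), array([ 0.3589, -0.2331]))]
fence [(array([619. , 121.4]), array([ 0.6123, -0.1516]))]
[489.1   3. ]
```

>>> step_arm(increments=[{"x": 0.8, "y": -3.98, "z": 0, "wx": 0, "wy": 0, "wz": 0, "gripper": 0}, {"x": 0.8, "y": -3.98, "z": 0, "wx": 0, "wy": 0, "wz": 0, "gripper": 0}, {"x": 0.8, "y": -3.98, "z": 0, "wx": 0, "wy": 0, "wz": 0, "gripper": 0}, {"x": 0.8, "y": -3.98, "z": 0, "wx": 0, "wy": 0, "wz": 0, "gripper": 0}, {"x": 0.8, "y": -3.98, "z": 0, "wx": 0, "wy": 0, "wz": 0, "gripper": 0}, {"x": 0, "y": 0, "z": 3.26, "wx": 0, "wy": 0, "wz": 0, "gripper": 0}, {"x": 0, "y": 0, "z": 3.26, "wx": 0, "wy": 0, "wz": 0, "gripper": 0}, {"x": 0, "y": 0, "z": 3.26, "wx": 0, "wy": 0, "wz": 0, "gripper": 0}, {"x": 0, "y": 0, "z": 3.26, "wx": 0, "wy": 0, "wz": 0, "gripper": 0}, {"x": 0, "y": 0, "z": 0, "wx": -0.13, "wy": 0, "wz": 0, "gripper": 0}, {"x": 0, "y": 0, "z": 0, "wx": -0.13, "wy": 0, "wz": 0, "gripper": 0}, {"x": 0, "y": 0, "z": 0, "wx": 0, "wy": 0, "wz": 0, "gripper": 0}])

```text
time_s: 2.95
position: [0.5643, -0.0431, 0.2739]
tool_rot: [[0.906, -0.409, -0.11], [-0.424, -0.875, -0.234], [-0.001, 0.259, -0.966]]
ft_force: [0.4, 0.1, 0.8]
grip_width: -0.0001
```

```bash
cat >> h.py <<'E'
c25,s25=np.cos(np.radians(25)),np.sin(np.radians(25))
def L(p): return (np.array([p[0]*c25-p[1]*s25,p[0]*s25+p[1]*c25,p[2]])*1000).round(1)
def st():
    o=env.observe(); p=o['position'];t=p+.173*o['tool_rot'][:,2]; e=t+.011*o['tool_rot'][:,1]
    print('t',round(o['time_s'],2),'TCP',L(p),'lead edge',L(e),'F local',(L(o['ft_force'])/1000).round(1)); print(o['tool_rot'].round(3))
E
python3 -c "
from h import *
st()"
```

```text
t 2.95 TCP [529.6 199.4 273.9] lead edge [529.4 144.  109.6] F local [0.3 0.2 0.8]
[[ 0.906 -0.409 -0.11 ]
 [-0.424 -0.875 -0.234]
 [-0.001  0.259 -0.966]]
```

>>> step_arm(increments=[{"x": 0, "y": 0.48, "z": 0.13, "wx": 0, "wy": 0, "wz": 0, "gripper": 0}, {"x": 0, "y": 0.48, "z": 0.13, "wx": 0, "wy": 0, "wz": 0, "gripper": 0}, {"x": 0, "y": 0.48, "z": 0.13, "wx": 0, "wy": 0, "wz": 0, "gripper": 0}, {"x": 0, "y": 0.48, "z": 0.13, "wx": 0, "wy": 0, "wz": 0, "gripper": 0}, {"x": 0, "y": 0.48, "z": 0.13, "wx": 0, "wy": 0, "wz": 0, "gripper": 0}, {"x": 0, "y": 0.48, "z": 0.13, "wx": 0, "wy": 0, "wz": 0, "gripper": 0}, {"x": 0, "y": 0.48, "z": 0.13, "wx": 0, "wy": 0, "wz": 0, "gripper": 0}, {"x": 0, "y": 0.48, "z": 0.13, "wx": 0, "wy": 0, "wz": 0, "gripper": 0}, {"x": 0, "y": 0.48, "z": 0.13, "wx": 0, "wy": 0, "wz": 0, "gripper": 0}, {"x": 0, "y": 0.48, "z": 0.13, "wx": 0, "wy": 0, "wz": 0, "gripper": 0}, {"x": 0, "y": 0.48, "z": 0.13, "wx": 0, "wy": 0, "wz": 0, "gripper": 0}, {"x": 0, "y": 0.48, "z": 0.13, "wx": 0, "wy": 0, "wz": 0, "gripper": 0}])

```text
time_s: 4.15
position: [0.5388, -0.0967, 0.2741]
tool_rot: [[0.906, -0.409, -0.108], [-0.423, -0.876, -0.233], [0.0, 0.257, -0.966]]
ft_force: [1.8, 1.4, 0.8]
grip_width: -0.0001
```

```bash
python3 -c "
from h import *
st()"
```

```text
t 4.15 TCP [529.2 140.1 274.1] lead edge [529.2  85.1 109.8] F local [1.  2.  0.8]
[[ 0.906 -0.409 -0.108]
 [-0.423 -0.876 -0.233]
 [ 0.     0.257 -0.966]]
```

>>> step_arm(increments=[{"x": 0, "y": 0.29, "z": 0.077, "wx": 0, "wy": 0, "wz": 0, "gripper": 0}, {"x": 0, "y": 0.29, "z": 0.077, "wx": 0, "wy": 0, "wz": 0, "gripper": 0}, {"x": 0, "y": 0.29, "z": 0.077, "wx": 0, "wy": 0, "wz": 0, "gripper": 0}, {"x": 0, "y": 0.19, "z": 0.052, "wx": 0, "wy": 0, "wz": 0, "gripper": 0}, {"x": 0, "y": 0, "z": 0, "wx": 0, "wy": 0, "wz": 0, "gripper": 0}])

```text
time_s: 4.65
position: [0.5342, -0.1065, 0.274]
tool_rot: [[0.906, -0.409, -0.109], [-0.423, -0.875, -0.233], [-0.0, 0.257, -0.966]]
ft_force: [1.4, 1.1, 1.2]
grip_width: 0.0001
```

```bash
python3 -c "
from h import *
st()"
```

```text
t 4.65 TCP [529.2 129.3 274. ] lead edge [529.1  74.1 109.7] F local [0.8 1.6 1.2]
[[ 0.906 -0.409 -0.109]
 [-0.423 -0.875 -0.233]
 [-0.     0.257 -0.966]]
```

>>> step_arm(increments=[{"x": 0, "y": 0.145, "z": 0.039, "wx": 0, "wy": 0, "wz": 0, "gripper": 0}, {"x": 0, "y": 0.145, "z": 0.039, "wx": 0, "wy": 0, "wz": 0, "gripper": 0}, {"x": 0, "y": 0, "z": 0, "wx": 0, "wy": 0, "wz": 0, "gripper": 0}])

```text
time_s: 4.95
position: [0.533, -0.1091, 0.274]
tool_rot: [[0.906, -0.409, -0.109], [-0.423, -0.876, -0.233], [-0.0, 0.257, -0.966]]
ft_force: [0.7, 1.4, 2.0]
grip_width: -0.0
```

>>> step_arm(increments=[{"x": 0, "y": 0.1, "z": 0.026, "wx": 0, "wy": 0, "wz": 0, "gripper": 0}, {"x": 0, "y": 0, "z": 0, "wx": 0, "wy": 0, "wz": 0, "gripper": 0}])

```text
time_s: 5.15
position: [0.5326, -0.11, 0.274]
tool_rot: [[0.906, -0.409, -0.109], [-0.423, -0.876, -0.233], [-0.0, 0.257, -0.966]]
ft_force: [1.2, 1.7, 1.4]
grip_width: 0.0001
```

>>> step_arm(increments=[{"x": 0, "y": 0.1, "z": 0.026, "wx": 0, "wy": 0, "wz": 0, "gripper": 0}, {"x": 0, "y": 0, "z": 0, "wx": 0, "wy": 0, "wz": 0, "gripper": 0}])

```text
time_s: 5.35
position: [0.5321, -0.1109, 0.274]
tool_rot: [[0.906, -0.409, -0.109], [-0.423, -0.876, -0.233], [-0.0, 0.257, -0.966]]
ft_force: [0.7, 1.7, 1.8]
grip_width: 0.0002
```

>>> step_arm(increments=[{"x": 0, "y": 0.1, "z": 0.026, "wx": 0, "wy": 0, "wz": 0, "gripper": 0}, {"x": 0, "y": 0, "z": 0, "wx": 0, "wy": 0, "wz": 0, "gripper": 0}])

```text
time_s: 5.55
position: [0.5317, -0.1119, 0.274]
tool_rot: [[0.906, -0.409, -0.109], [-0.423, -0.876, -0.233], [-0.0, 0.257, -0.966]]
ft_force: [1.6, 1.2, 1.6]
grip_width: -0.0
```

>>> step_arm(increments=[{"x": 0, "y": 0.1, "z": 0.026, "wx": 0, "wy": 0, "wz": 0, "gripper": 0}, {"x": 0, "y": 0, "z": 0, "wx": 0, "wy": 0, "wz": 0, "gripper": 0}])

```text
time_s: 5.75
position: [0.5313, -0.1128, 0.274]
tool_rot: [[0.906, -0.409, -0.109], [-0.423, -0.876, -0.233], [-0.0, 0.257, -0.966]]
ft_force: [1.1, 1.1, 1.0]
grip_width: 0.0001
```

>>> step_arm(increments=[{"x": 0, "y": 0.1, "z": 0.026, "wx": 0, "wy": 0, "wz": 0, "gripper": 0}, {"x": 0, "y": 0, "z": 0, "wx": 0, "wy": 0, "wz": 0, "gripper": 0}])

```text
time_s: 5.95
position: [0.5308, -0.1138, 0.274]
tool_rot: [[0.906, -0.409, -0.109], [-0.423, -0.876, -0.233], [-0.0, 0.257, -0.966]]
ft_force: [1.1, 1.7, 1.2]
grip_width: 0.0001
```

```bash
python3 - <<'E'
from h import *
st()
a=snap('side','s3')['color']
B=cv2.resize(a[155:285,255:380],None,fx=4.5,fy=4.5,interpolation=cv2.INTER_CUBIC)
cv2.imwrite('pics/s3c.png',np.clip(B*1.5,0,255).astype('uint8'))
E
```

```text
t 5.95 TCP [529.2 121.2 274. ] lead edge [529.1  66.1 109.7] F local [0.3 2.  1.2]
[[ 0.906 -0.409 -0.109]
 [-0.423 -0.876 -0.233]
 [-0.     0.257 -0.966]]
```

View pics/s3c.png

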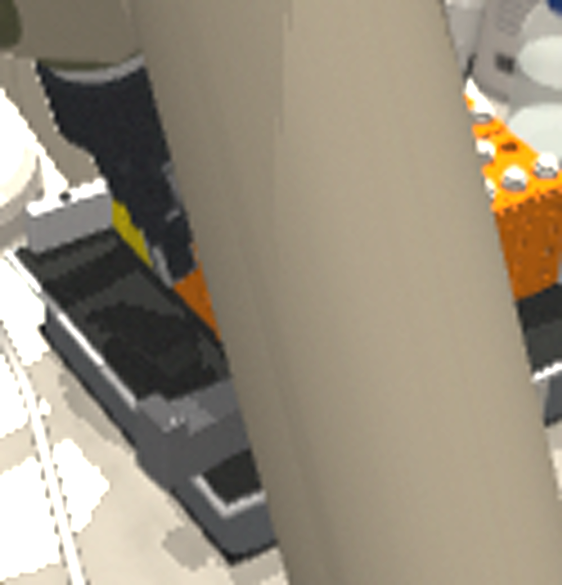

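The arm hides most of the row; only the gripper at the middle rack's end shows (about (175,290)). Force says the stop isn't reached yet, so I'll continue in 1 mm steps.

>>> step_arm(increments=[{"x": 0, "y": 0.1, "z": 0.026, "wx": 0, "wy": 0, "wz": 0, "gripper": 0}, {"x": 0, "y": 0, "z": 0, "wx": 0, "wy": 0, "wz": 0, "gripper": 0}])

```text
time_s: 6.2
position: [0.5304, -0.1145, 0.2741]
tool_rot: [[0.906, -0.409, -0.109], [-0.423, -0.876, -0.232], [0.0, 0.257, -0.967]]
ft_force: [1.6, 2.8, 1.2]
grip_width: 0.0003
```

>>> step_arm(increments=[{"x": 0, "y": 0.1, "z": 0.026, "wx": 0, "wy": 0, "wz": 0, "gripper": 0}, {"x": 0, "y": 0, "z": 0, "wx": 0, "wy": 0, "wz": 0, "gripper": 0}])

```text
time_s: 6.4
position: [0.5302, -0.1149, 0.2741]
tool_rot: [[0.906, -0.409, -0.108], [-0.423, -0.876, -0.231], [0.0, 0.255, -0.967]]
ft_force: [3.8, 8.4, 1.9]
grip_width: -0.0003
```

>>> step_arm(increments=[{"x": 0, "y": 0.1, "z": 0.026, "wx": 0, "wy": 0, "wz": 0, "gripper": 0}, {"x": 0, "y": 0, "z": 0, "wx": 0, "wy": 0, "wz": 0, "gripper": 0}])

```text
time_s: 6.6
position: [0.5299, -0.1153, 0.2743]
tool_rot: [[0.906, -0.409, -0.106], [-0.423, -0.876, -0.23], [0.001, 0.253, -0.967]]
ft_force: [5.7, 13.6, 2.3]
grip_width: -0.0001
```

>>> step_arm(increments=[{"x": 0, "y": -0.97, "z": -0.26, "wx": 0, "wy": 0, "wz": 0, "gripper": 0}, {"x": 0, "y": -2.42, "z": -0.65, "wx": 0, "wy": 0, "wz": 0, "gripper": 0}, {"x": 0, "y": -2.42, "z": -0.65, "wx": 0, "wy": 0, "wz": 0, "gripper": 0}, {"x": 0, "y": -2.42, "z": -0.65, "wx": 0, "wy": 0, "wz": 0, "gripper": 0}, {"x": 0, "y": -2.42, "z": -0.65, "wx": 0, "wy": 0, "wz": 0, "gripper": 0}, {"x": -2.8, "y": 0, "z": 0, "wx": 0, "wy": 0, "wz": 0, "gripper": 0}, {"x": -2.8, "y": 0, "z": 0, "wx": 0, "wy": 0, "wz": 0, "gripper": 0}, {"x": -2.8, "y": 0, "z": 0, "wx": 0, "wy": 0, "wz": 0, "gripper": 0}, {"x": -2.7, "y": 0, "z": 0, "wx": 0, "wy": 0, "wz": 0, "gripper": 0}, {"x": 0, "y": -0.23, "z": 0.85, "wx": 0, "wy": 0.031, "wz": -0.118, "gripper": 0}, {"x": 0, "y": 0, "z": 0, "wx": 0, "wy": 0, "wz": 0, "gripper": 0}, {"x": 0, "y": 0, "z": 0, "wx": 0, "wy": 0, "wz": 0, "gripper": 0}])

```text
time_s: 7.8
position: [0.476, 0.0303, 0.2656]
tool_rot: [[0.95, -0.302, -0.081], [-0.313, -0.918, -0.245], [-0.0, 0.258, -0.966]]
ft_force: [0.3, -0.5, -0.3]
grip_width: -0.0004
```

```bash
python3 - <<'E'
from h import *
st()
a=snap('side','s4')['color']; w=snap('wrist','w4')['color']; t=snap('top','t4')['color']
f=lambda i,s:cv2.resize(i,None,fx=s,fy=s,interpolation=cv2.INTER_CUBIC)
A=f(a[155:285,255:380],3.2); T=f(t[180:300,230:380],2.66)
m=np.zeros((416,800,3)); m[:A.shape[0],:A.shape[1]]=A[:416]; m[:T.shape[0],401:401+T.shape[1]]=T[:416,:399]
cv2.imwrite('pics/m4.png',np.clip(m*1.5,0,255).astype('uint8'))
E
```

```text
t 7.8 TCP [418.6 228.6 265.6] lead edge [425.1 173.8 101.3] F local [ 0.5 -0.3 -0.3]
[[ 0.95  -0.302 -0.081]
 [-0.313 -0.918 -0.245]
 [-0.     0.258 -0.966]]
```

View pics/m4.png

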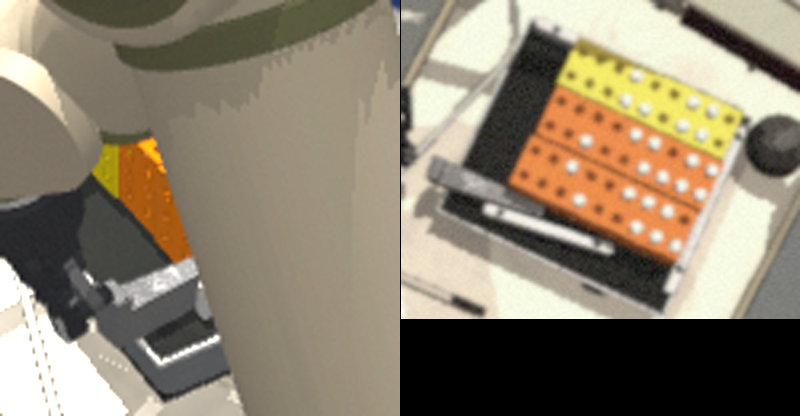

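The row is now in line at the end stop, with the wedge still loose at (440,170) and the fingers just beyond its head. Next is the push along the rail.

>>> step_arm(increments=[{"x": 0, "y": 0.48, "z": 0.13, "wx": 0, "wy": 0, "wz": 0, "gripper": 0}, {"x": 0, "y": 0.48, "z": 0.13, "wx": 0, "wy": 0, "wz": 0, "gripper": 0}, {"x": 0, "y": 0.48, "z": 0.13, "wx": 0, "wy": 0, "wz": 0, "gripper": 0}, {"x": 0, "y": 0.48, "z": 0.13, "wx": 0, "wy": 0, "wz": 0, "gripper": 0}, {"x": 0, "y": 0.48, "z": 0.13, "wx": 0, "wy": 0, "wz": 0, "gripper": 0}, {"x": 0, "y": 0.48, "z": 0.13, "wx": 0, "wy": 0, "wz": 0, "gripper": 0}, {"x": 0, "y": 0.48, "z": 0.13, "wx": 0, "wy": 0, "wz": 0, "gripper": 0}, {"x": 0, "y": 0.48, "z": 0.13, "wx": 0, "wy": 0, "wz": 0, "gripper": 0}, {"x": 0, "y": 0.48, "z": 0.13, "wx": 0, "wy": 0, "wz": 0, "gripper": 0}])

```text
time_s: 8.85
position: [0.4617, -0.0125, 0.2654]
tool_rot: [[0.951, -0.299, -0.08], [-0.31, -0.919, -0.244], [-0.0, 0.257, -0.966]]
ft_force: [0.3, 0.8, 1.3]
grip_width: -0.0001
```

>>> step_arm(increments=[{"x": 0, "y": 0.29, "z": 0.077, "wx": 0, "wy": 0, "wz": 0, "gripper": 0}, {"x": 0, "y": 0.29, "z": 0.077, "wx": 0, "wy": 0, "wz": 0, "gripper": 0}, {"x": 0, "y": 0.29, "z": 0.077, "wx": 0, "wy": 0, "wz": 0, "gripper": 0}, {"x": 0, "y": 0.29, "z": 0.077, "wx": 0, "wy": 0, "wz": 0, "gripper": 0}])

```text
time_s: 9.25
position: [0.458, -0.0237, 0.2653]
tool_rot: [[0.951, -0.299, -0.08], [-0.31, -0.919, -0.244], [-0.0, 0.257, -0.966]]
ft_force: [0.3, 2.4, 1.2]
grip_width: -0.0001
```

>>> step_arm(increments=[{"x": 0, "y": 0.2, "z": 0.053, "wx": 0, "wy": 0, "wz": 0, "gripper": 0}, {"x": 0, "y": 0.2, "z": 0.053, "wx": 0, "wy": 0, "wz": 0, "gripper": 0}, {"x": 0, "y": 0.2, "z": 0.053, "wx": 0, "wy": 0, "wz": 0, "gripper": 0}])

```text
time_s: 9.55
position: [0.4561, -0.0295, 0.2653]
tool_rot: [[0.951, -0.299, -0.08], [-0.31, -0.919, -0.244], [-0.001, 0.257, -0.966]]
ft_force: [0.2, 3.0, -0.3]
grip_width: 0.0003
```

```bash
python3 -c "
from h import *
st()"
```

```text
t 9.55 TCP [425.8 166.  265.3] lead edge [432.4 111.3 100.9] F local [-1.1  2.8 -0.3]
[[ 0.951 -0.299 -0.08 ]
 [-0.31  -0.919 -0.244]
 [-0.001  0.257 -0.966]]
```

>>> step_arm(increments=[{"x": 0, "y": 0.2, "z": 0.053, "wx": 0, "wy": 0, "wz": 0, "gripper": 0}, {"x": 0, "y": 0.2, "z": 0.053, "wx": 0, "wy": 0, "wz": 0, "gripper": 0}, {"x": 0, "y": 0.2, "z": 0.053, "wx": 0, "wy": 0, "wz": 0, "gripper": 0}])

```text
time_s: 9.85
position: [0.4541, -0.0354, 0.2653]
tool_rot: [[0.951, -0.299, -0.08], [-0.31, -0.919, -0.244], [-0.001, 0.257, -0.966]]
ft_force: [0.6, 3.5, -0.8]
grip_width: -0.0001
```

>>> step_arm(increments=[{"x": 0, "y": 0.2, "z": 0.053, "wx": 0, "wy": 0, "wz": 0, "gripper": 0}, {"x": 0, "y": 0.2, "z": 0.053, "wx": 0, "wy": 0, "wz": 0, "gripper": 0}])

```text
time_s: 10.05
position: [0.4528, -0.0394, 0.2653]
tool_rot: [[0.951, -0.299, -0.08], [-0.31, -0.919, -0.244], [-0.001, 0.257, -0.966]]
ft_force: [-0.4, 3.1, -1.3]
grip_width: -0.0001
```

>>> step_arm(increments=[{"x": 0, "y": 0.2, "z": 0.053, "wx": 0, "wy": 0, "wz": 0, "gripper": 0}, {"x": 0, "y": 0.1, "z": 0.026, "wx": 0, "wy": 0, "wz": 0, "gripper": 0}])

```text
time_s: 10.25
position: [0.4519, -0.0422, 0.2653]
tool_rot: [[0.951, -0.3, -0.08], [-0.31, -0.919, -0.244], [-0.001, 0.257, -0.967]]
ft_force: [1.0, 5.6, -0.1]
grip_width: -0.0001
```

>>> step_arm(increments=[{"x": 0, "y": 0.1, "z": 0.026, "wx": 0, "wy": 0, "wz": 0, "gripper": 0}, {"x": 0, "y": 0.1, "z": 0.026, "wx": 0, "wy": 0, "wz": 0, "gripper": 0}])

```text
time_s: 10.45
position: [0.4512, -0.044, 0.2653]
tool_rot: [[0.951, -0.299, -0.08], [-0.31, -0.919, -0.243], [-0.001, 0.256, -0.967]]
ft_force: [-0.8, 7.6, 1.3]
grip_width: -0.0002
```

>>> step_arm(increments=[{"x": 0, "y": 0.1, "z": 0.026, "wx": 0, "wy": 0, "wz": 0, "gripper": 0}, {"x": 0, "y": 0, "z": 0, "wx": 0, "wy": 0, "wz": 0, "gripper": 0}])

```text
time_s: 10.65
position: [0.4508, -0.0447, 0.2654]
tool_rot: [[0.951, -0.3, -0.08], [-0.31, -0.919, -0.243], [-0.001, 0.256, -0.967]]
ft_force: [0.6, 9.1, 1.6]
grip_width: 0.0001
```

>>> step_arm(increments=[{"x": 0, "y": 0.1, "z": 0.026, "wx": 0, "wy": 0, "wz": 0, "gripper": 0}, {"x": 0, "y": 0, "z": 0, "wx": 0, "wy": 0, "wz": 0, "gripper": 0}])

```text
time_s: 10.85
position: [0.4505, -0.0454, 0.2654]
tool_rot: [[0.951, -0.3, -0.08], [-0.31, -0.919, -0.242], [-0.001, 0.255, -0.967]]
ft_force: [0.3, 12.7, 2.4]
grip_width: -0.0
```

>>> step_arm(increments=[{"x": 0, "y": 0.1, "z": 0.026, "wx": 0, "wy": 0, "wz": 0, "gripper": 0}, {"x": 0, "y": 0, "z": 0, "wx": 0, "wy": 0, "wz": 0, "gripper": 0}])

```text
time_s: 11.05
position: [0.4502, -0.046, 0.2654]
tool_rot: [[0.951, -0.3, -0.079], [-0.31, -0.92, -0.241], [-0.001, 0.254, -0.967]]
ft_force: [1.8, 17.4, 3.6]
grip_width: -0.0
```

```bash
python3 -c "
from h import *
st()"
```

```text
t 11.05 TCP [427.5 148.6 265.4] lead edge [433.9  94.5 100.9] F local [-5.7 16.5  3.6]
[[ 0.951 -0.3   -0.079]
 [-0.31  -0.92  -0.241]
 [-0.001  0.254 -0.967]]
```

>>> step_arm(increments=[{"x": 0, "y": 0.08, "z": 0.021, "wx": 0, "wy": 0, "wz": 0, "gripper": 0}, {"x": 0, "y": 0, "z": 0, "wx": 0, "wy": 0, "wz": 0, "gripper": 0}, {"x": 0, "y": 0, "z": 0, "wx": 0, "wy": 0, "wz": 0, "gripper": 0}])

```text
time_s: 11.35
position: [0.4501, -0.0464, 0.2655]
tool_rot: [[0.951, -0.3, -0.079], [-0.31, -0.92, -0.24], [-0.0, 0.253, -0.968]]
ft_force: [2.3, 21.4, 4.5]
grip_width: 0.0003
```

>>> step_arm(increments=[{"x": 0, "y": -0.48, "z": -0.13, "wx": 0, "wy": 0, "wz": 0, "gripper": 0}, {"x": 0, "y": -0.97, "z": -0.26, "wx": 0, "wy": 0, "wz": 0, "gripper": 0}, {"x": 0, "y": -2.4, "z": -0.65, "wx": 0, "wy": 0, "wz": 0, "gripper": 0}, {"x": 0, "y": -2.4, "z": -0.65, "wx": 0, "wy": 0, "wz": 0, "gripper": 0}, {"x": 0, "y": 0.8, "z": -2.9, "wx": 0, "wy": 0, "wz": 0, "gripper": 0}, {"x": 0, "y": 0.8, "z": -2.9, "wx": 0, "wy": 0, "wz": 0, "gripper": 0}, {"x": 0, "y": 0.8, "z": -2.9, "wx": 0, "wy": 0, "wz": 0, "gripper": 0}, {"x": 0, "y": 0.8, "z": -2.9, "wx": 0, "wy": 0, "wz": 0, "gripper": 0}, {"x": 0, "y": 0.8, "z": -2.9, "wx": 0.13, "wy": 0, "wz": 0, "gripper": 0}, {"x": 0, "y": 0.4, "z": -2.9, "wx": 0.13, "wy": 0, "wz": 0, "gripper": 0}, {"x": 0, "y": 4, "z": 0, "wx": 0, "wy": 0, "wz": 0, "gripper": 0}, {"x": 0, "y": 4, "z": 0, "wx": 0, "wy": 0, "wz": 0, "gripper": 0}, {"x": 0, "y": 4, "z": 0, "wx": 0, "wy": 0, "wz": 0, "gripper": 0}, {"x": 0, "y": 0, "z": 0, "wx": 0, "wy": 0, "wz": 0, "gripper": 0}, {"x": 0, "y": 0, "z": 0, "wx": 0, "wy": 0, "wz": 0, "gripper": 0}])

```text
time_s: 12.85
position: [0.4326, -0.1024, 0.4454]
tool_rot: [[0.95, -0.312, -0.0], [-0.312, -0.95, -0.0], [-0.0, 0.0, -1.0]]
ft_force: [-0.5, 0.1, 0.1]
grip_width: 0.0001
```

```bash
python3 - <<'E'
from h import *
st()
w=snap('wrist','w5')['color']; s=snap('side','s5'); t=snap('top','t5')
cv2.imwrite('pics/w5b.png',np.clip(cv2.resize(w,(800,600),interpolation=cv2.INTER_CUBIC)*1.3,0,255).astype('uint8'))
E
```

```text
t 12.85 TCP [435.3  90.  445.4] lead edge [436.6  79.  272.4] F local [-0.5 -0.1  0.1]
[[ 0.95  -0.312 -0.   ]
 [-0.312 -0.95  -0.   ]
 [-0.     0.    -1.   ]]
```

View pics/w5b.png

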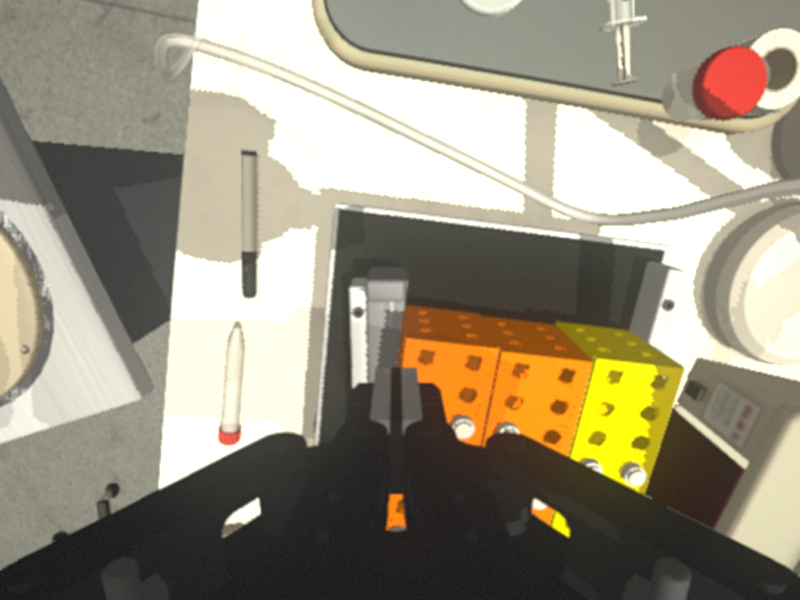

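The picture shows the three racks flush and touching, the wedge between rail and row with its head at (388,275), and nothing tipped. I'll check the numbers.

```bash
python3 - <<'E'
from h import *
d=load('w5')
for n,v,z in [('fr',[(403,342),(499,348)],.152),('mid',[(501,348),(590,360)],.152),('ye',[(592,360),(683,367)],.152),('head',[(368,269),(406,268)],.124),('fence',[(648,262)],.106)]:
  print(n,[L(onz(d,(p[0]*.7,p[1]*.7),z)) for p in v])
t=load('t5')['color'];s=load('s5')['color']
f=lambda i,k:cv2.resize(i,None,fx=k,fy=k,interpolation=cv2.INTER_CUBIC)
A=f(s[155:285,255:380],3.2); T=f(t[180:300,230:380],2.66)
m=np.zeros((416,800,3)); m[:A.shape[0],:A.shape[1]]=A[:416]; m[:T.shape[0],401:401+T.shape[1]]=T[:416,:399]
cv2.imwrite('pics/m5.png',np.clip(m*1.5,0,255).astype('uint8'))
E
```

```text
fr [array([443. ,  65.5, 152. ]), array([500.5,  68.5, 152. ])]
mid [array([501.7,  68.6, 152. ]), array([556.9,  67.2, 152. ])]
ye [array([558.1,  67.4, 152. ]), array([615.3,  69.3, 152. ])]
head [array([416.8, 101.3, 124. ]), array([440.5, 104.8, 124. ])]
fence [array([602.4, 124.8, 106. ])]
```

View pics/m5.png

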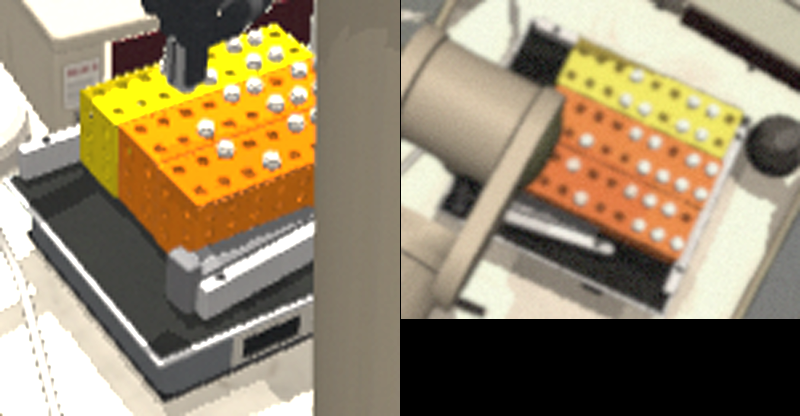

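Racks agree within about 3 mm, but the head reads y≈103 against 97 from the fingers at the jam. I'll touch the head again to see whether it stayed put.

>>> step_arm(increments=[{"x": 0, "y": -3.4, "z": 0, "wx": 0, "wy": 0, "wz": 0, "gripper": 0}, {"x": 0, "y": -3.4, "z": 0, "wx": 0, "wy": 0, "wz": 0, "gripper": 0}, {"x": 0, "y": -3.4, "z": 0, "wx": 0, "wy": 0, "wz": 0, "gripper": 0}, {"x": 0, "y": 0, "z": 0, "wx": -0.13, "wy": 0, "wz": 0, "gripper": 0}, {"x": 0, "y": 0, "z": 0, "wx": -0.13, "wy": 0, "wz": 0, "gripper": 0}, {"x": 0, "y": -0.77, "z": 2.9, "wx": 0, "wy": 0, "wz": 0, "gripper": 0}, {"x": 0, "y": -0.77, "z": 2.9, "wx": 0, "wy": 0, "wz": 0, "gripper": 0}, {"x": 0, "y": -0.77, "z": 2.9, "wx": 0, "wy": 0, "wz": 0, "gripper": 0}, {"x": 0, "y": -0.77, "z": 2.9, "wx": 0, "wy": 0, "wz": 0, "gripper": 0}, {"x": 0, "y": -0.77, "z": 2.9, "wx": 0, "wy": 0, "wz": 0, "gripper": 0}, {"x": 0, "y": -0.77, "z": 2.9, "wx": 0, "wy": 0, "wz": 0, "gripper": 0}, {"x": 0, "y": 0, "z": 0, "wx": 0, "wy": 0, "wz": 0, "gripper": 0}])

```text
time_s: 14.2
position: [0.4636, -0.0039, 0.2627]
tool_rot: [[0.951, -0.296, -0.086], [-0.308, -0.92, -0.243], [-0.007, 0.258, -0.966]]
ft_force: [0.2, -0.1, 1.0]
grip_width: 0.0002
```

```bash
python3 -c "
from h import *
st()"
```

```text
t 14.2 TCP [421.9 192.4 262.7] lead edge [427.5 137.4  98.4] F local [ 0.3 -0.   1. ]
[[ 0.951 -0.296 -0.086]
 [-0.308 -0.92  -0.243]
 [-0.007  0.258 -0.966]]
```

Edge at 137; 30 mm forward, then 2 mm and 1 mm steps.

>>> step_arm(increments=[{"x": 0, "y": 0.6, "z": 0.16, "wx": 0, "wy": 0, "wz": 0, "gripper": 0}, {"x": 0, "y": 0.6, "z": 0.16, "wx": 0, "wy": 0, "wz": 0, "gripper": 0}, {"x": 0, "y": 0.6, "z": 0.16, "wx": 0, "wy": 0, "wz": 0, "gripper": 0}, {"x": 0, "y": 0.6, "z": 0.16, "wx": 0, "wy": 0, "wz": 0, "gripper": 0}, {"x": 0, "y": 0.6, "z": 0.16, "wx": 0, "wy": 0, "wz": 0, "gripper": 0}, {"x": 0, "y": 0, "z": 0, "wx": 0, "wy": 0, "wz": 0, "gripper": 0}])

```text
time_s: 14.8
position: [0.4543, -0.0353, 0.2656]
tool_rot: [[0.95, -0.3, -0.08], [-0.311, -0.919, -0.244], [-0.0, 0.257, -0.966]]
ft_force: [0.5, -0.6, -0.2]
grip_width: -0.0003
```

>>> step_arm(increments=[{"x": 0, "y": 0.2, "z": 0.053, "wx": 0, "wy": 0, "wz": 0, "gripper": 0}, {"x": 0, "y": 0.2, "z": 0.053, "wx": 0, "wy": 0, "wz": 0, "gripper": 0}, {"x": 0, "y": 0, "z": 0, "wx": 0, "wy": 0, "wz": 0, "gripper": 0}])

```text
time_s: 15.1
position: [0.4532, -0.0386, 0.2653]
tool_rot: [[0.951, -0.299, -0.08], [-0.31, -0.919, -0.244], [-0.0, 0.257, -0.966]]
ft_force: [0.7, 0.8, -0.2]
grip_width: -0.0002
```

>>> step_arm(increments=[{"x": 0, "y": 0.2, "z": 0.053, "wx": 0, "wy": 0, "wz": 0, "gripper": 0}, {"x": 0, "y": 0, "z": 0, "wx": 0, "wy": 0, "wz": 0, "gripper": 0}])

```text
time_s: 15.3
position: [0.4525, -0.0405, 0.2653]
tool_rot: [[0.951, -0.299, -0.08], [-0.31, -0.919, -0.244], [-0.0, 0.257, -0.966]]
ft_force: [0.2, -0.2, 0.8]
grip_width: -0.0
```

>>> step_arm(increments=[{"x": 0, "y": 0.2, "z": 0.053, "wx": 0, "wy": 0, "wz": 0, "gripper": 0}, {"x": 0, "y": 0, "z": 0, "wx": 0, "wy": 0, "wz": 0, "gripper": 0}])

```text
time_s: 15.5
position: [0.4519, -0.0426, 0.2653]
tool_rot: [[0.951, -0.299, -0.08], [-0.31, -0.919, -0.244], [-0.0, 0.257, -0.966]]
ft_force: [-0.4, 0.0, -0.1]
grip_width: 0.0003
```

>>> step_arm(increments=[{"x": 0, "y": 0.1, "z": 0.026, "wx": 0, "wy": 0, "wz": 0, "gripper": 0}, {"x": 0, "y": 0, "z": 0, "wx": 0, "wy": 0, "wz": 0, "gripper": 0}])

```text
time_s: 15.7
position: [0.4516, -0.0435, 0.2653]
tool_rot: [[0.951, -0.299, -0.08], [-0.31, -0.919, -0.244], [-0.0, 0.257, -0.966]]
ft_force: [0.8, 1.0, -0.8]
grip_width: -0.0002
```

```bash
python3 -c "
from h import *
st()"
```

```text
t 15.7 TCP [427.6 151.4 265.3] lead edge [434.2  96.7 101. ] F local [ 0.3  1.3 -0.8]
[[ 0.951 -0.299 -0.08 ]
 [-0.31  -0.919 -0.244]
 [-0.     0.257 -0.966]]
```

>>> step_arm(increments=[{"x": 0, "y": 0.1, "z": 0.026, "wx": 0, "wy": 0, "wz": 0, "gripper": 0}, {"x": 0, "y": 0, "z": 0, "wx": 0, "wy": 0, "wz": 0, "gripper": 0}])

```text
time_s: 15.9
position: [0.4513, -0.0445, 0.2653]
tool_rot: [[0.951, -0.299, -0.08], [-0.31, -0.919, -0.244], [-0.0, 0.257, -0.966]]
ft_force: [-0.2, -0.7, 0.1]
grip_width: -0.0002
```

>>> step_arm(increments=[{"x": 0, "y": 0.1, "z": 0.026, "wx": 0, "wy": 0, "wz": 0, "gripper": 0}, {"x": 0, "y": 0, "z": 0, "wx": 0, "wy": 0, "wz": 0, "gripper": 0}])

```text
time_s: 16.1
position: [0.451, -0.0454, 0.2653]
tool_rot: [[0.951, -0.299, -0.08], [-0.31, -0.919, -0.244], [-0.0, 0.257, -0.967]]
ft_force: [-0.1, 1.2, 0.0]
grip_width: 0.0
```

>>> step_arm(increments=[{"x": 0, "y": 0.1, "z": 0.026, "wx": 0, "wy": 0, "wz": 0, "gripper": 0}, {"x": 0, "y": 0, "z": 0, "wx": 0, "wy": 0, "wz": 0, "gripper": 0}])

```text
time_s: 16.3
position: [0.4508, -0.0458, 0.2654]
tool_rot: [[0.951, -0.3, -0.079], [-0.31, -0.919, -0.243], [0.0, 0.255, -0.967]]
ft_force: [2.2, 7.9, 0.8]
grip_width: -0.0001
```

>>> step_arm(increments=[{"x": 0, "y": 0.1, "z": 0.026, "wx": 0, "wy": 0, "wz": 0, "gripper": 0}, {"x": 0, "y": 0, "z": 0, "wx": 0, "wy": 0, "wz": 0, "gripper": 0}])

```text
time_s: 16.5
position: [0.4505, -0.0463, 0.2655]
tool_rot: [[0.951, -0.3, -0.078], [-0.31, -0.92, -0.241], [0.001, 0.253, -0.967]]
ft_force: [3.7, 13.5, 2.8]
grip_width: -0.0
```

The wedge is where I left it, and the force rises steeply from first contact, so the jam holds. I'll back off and hand in.

>>> step_arm(increments=[{"x": 0, "y": -0.48, "z": -0.13, "wx": 0, "wy": 0, "wz": 0, "gripper": 0}, {"x": 0, "y": -0.97, "z": -0.26, "wx": 0, "wy": 0, "wz": 0, "gripper": 0}, {"x": 0, "y": -2.4, "z": -0.65, "wx": 0, "wy": 0, "wz": 0, "gripper": 0}, {"x": 0, "y": -2.4, "z": -0.65, "wx": 0, "wy": 0, "wz": 0, "gripper": 0}, {"x": 0, "y": 0.8, "z": -2.9, "wx": 0, "wy": 0, "wz": 0, "gripper": 0}, {"x": 0, "y": 0.8, "z": -2.9, "wx": 0, "wy": 0, "wz": 0, "gripper": 0}, {"x": 0, "y": 0.8, "z": -2.9, "wx": 0, "wy": 0, "wz": 0, "gripper": 0}, {"x": 0, "y": 0.8, "z": -2.9, "wx": 0, "wy": 0, "wz": 0, "gripper": 0}, {"x": 0, "y": 0, "z": 0, "wx": 0, "wy": 0, "wz": 0, "gripper": 0}, {"x": 0, "y": 0, "z": 0, "wx": 0, "wy": 0, "wz": 0, "gripper": 0}, {"x": 0, "y": 0, "z": 0, "wx": 0, "wy": 0, "wz": 0, "gripper": 0}])

```text
time_s: 17.6
position: [0.47, 0.0133, 0.3849]
tool_rot: [[0.951, -0.299, -0.082], [-0.31, -0.919, -0.244], [-0.003, 0.257, -0.966]]
ft_force: [0.6, -0.1, -0.5]
grip_width: 0.0001
```

```bash
python3 - <<'E'
from h import *
st()
a=snap('top','t6')['color']
cv2.imwrite('pics/t6c.png',np.clip(cv2.resize(a[180:300,230:380],None,fx=5,fy=5,interpolation=cv2.INTER_CUBIC)*1.4,0,255).astype('uint8'))
E
```

```text
t 17.6 TCP [420.3 210.7 384.9] lead edge [426.6 155.9 220.5] F local [ 0.6  0.1 -0.5]
[[ 0.951 -0.299 -0.082]
 [-0.31  -0.919 -0.244]
 [-0.003  0.257 -0.966]]
```

View pics/t6c.png

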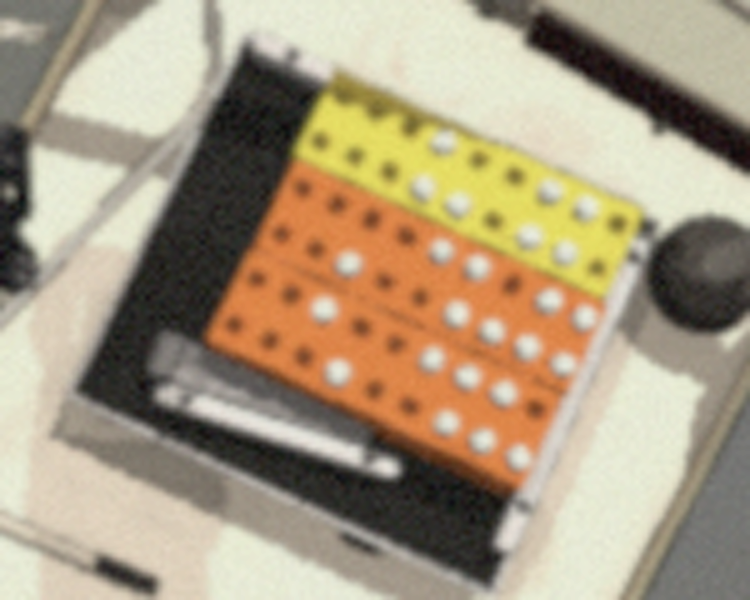

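The row is packed and in line from (335,75) to (520,490). The wedge lies flat along the rail at (150..375, 340..440), and the tool is clear.

```bash
python3 -c "
from rig import env
print(env.close_job())"
```

```text
the job is handed in; nothing more can be done
None
```

I pushed the middle rack about 47 mm home until it met the end stop (about 14 N). I then drove the wedge along its rail until it jammed, peaking at about 21 N, just above the 12–18 N given. The job was handed in at about 17.6 s of the 40 s.

**What the last checks showed:**
- **Row:** in the last pictures the three racks stand packed together, with their left ends in line within about 3 mm.
- **Wedge:** it lies flat along the rail. When I touched it again after letting go, it was within about 1 mm of where I left it, and the force rose steeply to about 14 N, so it holds.
- **Tool:** it is clear of everything. The pot and dish were still upright on the mat in the wrist view. I did not check the bottle and carton afterwards, but the arm never worked near them.

**What disagreed:** the wrist camera put the wedge head at about y = 103 mm in the shaker's direction, while the fingers met it at about 97 mm and about 94 mm was expected. I went by the touch, since the camera reading was a rough pick.

**Not checked directly:** I did not measure the rear rack's contact with the fence. I took it from the jam force.

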